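# Close the coupon pack and show its hidden witness line in the inspection mirror

## Task

Lay the loose third coupon flat and square on the two stacked on the packing block, its black marker line continuing theirs on the side turned away from the bench camera, and let go of it. Then take the inspection mirror from its rest by the handle and hold it in the air about a hand's width behind the pile, level with the coupons, angled so that the camera, looking over the pile into the glass, sees the third coupon's line near the middle of the mirror; do not push the pile about. Finish while holding the mirror still at that angle: do not put it down or let go.

Things in the scene. Friction and masses are not known exactly. Their poses are not given: they have to be found in the camera images.
- third_coupon: loose plasma-cut steel coupon, a light grey flat plate 52 x 52 mm and 10 mm thick, 0.2 kg, lying flat on the bench by itself. Origin: centre of its underside; z up. A black marker line 5 mm wide crosses the middle of its +x edge face and runs 16 mm onto its top face.
- third_mark (a point): centre of the black line on the edge face of the third coupon: 26 mm from the coupon's axis along its +x, 5 mm above its underside. The line is seen from the +x side.
- middle_coupon: upper one of the two coupons already stacked on the packing block, loose, same 52 x 52 x 10 mm plate, its underside 46 mm and its top 56 mm above the bench. Origin: centre of its underside; z up. Its black line is in the middle of its +x edge face, which is turned away from the bench camera, and on the top face beside that edge.
- lower_coupon: lower coupon of the pile, directly under the middle one and square with it, loose, same size, line on the same side. Origin: centre of its underside.
- packing_block: plywood packing block under the pile, 75 mm (its x) x 120 mm (its y) x 36 mm high, loose, 0.6 kg. Origin: centre of its underside; its +y points away from the camera, like the coupons' +x; the coupons stand about 30 mm from its centre towards +y.
- bench_camera: small ribbed camera 44 mm square with a black lens, clamped on a post on a magnet base (50 x 52 mm, fixed to the bench), 185 mm high, on the near side of the pile. Origin: on the bench directly below the front of the lens; its x axis is the horizontal direction it looks in; the base and post stand 70 mm behind the origin. Wide lens: its view covers the pile and the space behind it.
- lens (a point): centre of the front of the camera's lens, 150 mm above the bench, about 0.2 m on the near side of the pile's lines. It looks towards the pile, slightly downward.
- mirror: loose inspection mirror, 140 g. Origin: middle of the glass (60 mm in y, 70 mm in z, head 6 mm thick, lower edge 35.5 mm below origin); -x points out of the glass, +z along the handle. Straight black handle from z = 76 to 168 mm, 12 mm wide in y between flat faces (pinch these), 18 mm deep in x, centred 3 mm behind the glass. At the start stands in the rest, handle up.
- mirror_rest: sheet steel rest fixed to the bench, base 96 x 94 mm. Origin: centre of its underside. In its trough the mirror's head stands leaning back 25 deg: handle top towards the rest's +x, glass looking to -x and upward. Sheet 62 mm tall behind the head, lip 12 mm before its foot, cheeks 26 mm at its sides. Draw the mirror out along its handle, 40 mm or more; the handle is free above.
Not all that is in view belongs to the job. What is shaped like the bench_camera but pink is not meant.

How it is judged (in metres and radians):
On the way, in this order (a step that is already met when the one before it is completed fails the run):
1. the third coupon lies square on the middle one, its line on the side away from the camera, and is let go (horizontal distance between third_coupon and middle_coupon below 0.005 m and angle between the x axis of third_coupon and the x axis of middle_coupon, either way round below 0.08 rad and x of third_mark in the frame of middle_coupon above 0.018 m and z of third_coupon in the frame of middle_coupon between 0.008 and 0.0125 m and angle between third_coupon's own z axis and vertical below 0.1 rad and horizontal distance between middle_coupon and lower_coupon below 0.004 m and z of middle_coupon in the frame of lower_coupon between 0.008 and 0.0125 m and linear speed of third_coupon below 0.02 m/s and contact force between the fingers and third_coupon below 0.3 N), for 0.2 s.
2. the mirror is drawn out of its rest in the fingers (contact force between the fingers and mirror above 2 N and distance between mirror and mirror_rest above 0.09 m and contact force between mirror and mirror_rest below 0.3 N), for 0.2 s.
At the end, for the whole second after the job is handed in: Coupons flat and square (5 mm, 4.5 deg), third line on the far side, untouched. Mirror gripped, still, over 50 mm up, touching nothing else, 75-190 mm beyond the pile; in its frame mark within y 18, z -32..10 mm, lens within y 50, z -5..90 mm: the lens sees the line in the glass (horizontal distance between third_coupon and middle_coupon below 0.005 m and angle between the x axis of third_coupon and the x axis of middle_coupon, either way round below 0.08 rad and x of third_mark in the frame of middle_coupon above 0.018 m and z of third_coupon in the frame of middle_coupon between 0.008 and 0.0125 m and angle between third_coupon's own z axis and vertical below 0.1 rad and horizontal distance between middle_coupon and lower_coupon below 0.004 m and z of middle_coupon in the frame of lower_coupon between 0.008 and 0.0125 m and x of third_mark in the frame of mirror between -0.2 and -0.035 m and y of third_mark in the frame of mirror between -0.018 and 0.018 m and z of third_mark in the frame of mirror between -0.032 and 0.01 m and x of lens in the frame of mirror between -0.5 and -0.15 m and y of lens in the frame of mirror between -0.05 and 0.05 m and z of lens in the frame of mirror between -0.005 and 0.09 m and x of mirror in the frame of middle_coupon between 0.075 and 0.19 m and height (world z) of mirror above 0.05 m and contact force between the fingers and mirror above 2 N and contact force between each of mirror, the arm, the fingers and third_coupon below 0.3 N and contact force between mirror and middle_coupon below 0.3 N and contact force between mirror and lower_coupon below 0.3 N and contact force between mirror and packing_block below 0.3 N and contact force between mirror and mirror_rest below 0.3 N and contact force between mirror and bench_camera below 0.3 N and linear speed of mirror below 0.02 m/s and angular speed of mirror below 0.15 rad/s and linear speed of third_coupon below 0.01 m/s); the arm keeps its last pose, push and grip.
It fails at once if the pile is pushed about (packing block or a lower coupon moved more than 15 mm) (distance of any of packing_block, middle_coupon, lower_coupon from where it was at the start of the episode above 0.015 m).
It also fails if it takes over 64 s, if anything falls off the work surface, if the arm or the gripper's body presses on something with over 40 N, if the wrist force passes 120 N, or if a joint passes its speed limit or range.

## Robot

A 6-joint arm with a two-finger parallel gripper is mounted at the origin on the work surface; the furniture and walls round the work are solid. World frame = base frame: x ahead of the robot, y to its left, z up, the work surface at z = 0. Lengths are in m, angles in degrees, forces in N, time in s.
With the tool pointing down it reaches from about 0.425 to 0.925 m from the base axis. Payload 12.5 kg.
Tool frame: the origin (TCP) lies between the finger pads; the fingertips stand 8 mm ahead of it and the grasp point (between the pads) lies 11 mm behind it; z points along the fingers, y is the line along which they close (so a half turn about z gives the same grasp; the last joint's range is limited). The gripper opens to 85 mm and grips with 20 to 120 N. Pads are 22 mm wide; open, the fingers measure 114 mm over their backs; the gripper's body (76 mm by 85 mm) begins 54 mm behind the grasp point. The pads swing forward as they close: fully open they stand 13 mm farther back than shut.
Start: joints at [-79.332, 28.126, 89.318, -0, 62.55, -6.05], TCP at [0.18, -0.599, 0.239] pointing down, gripper open.
Joint ranges: [-177.58, 177.58], [-47.91, 125.51], [2.72, 160], [-65.01, 245.01], [3.68, 167.84], [-153.87, 153.87]. Speed limits (degrees/s): [127.2, 127.2, 159.86, 180, 180, 180].

## Interface

Orientations are given as [roll, pitch, yaw] about the fixed x, y, z axes, in that order (R = Rz(yaw) Ry(pitch) Rx(roll)).
In Python, from cell import manip gives the robot as it stands. Calls block until the motion is done:
- manip.movep(position, orientation): joint-space move of the TCP to a pose.
- manip.line_to(position, attitude=None, speed=0.15, max_force=None): straight line of the TCP; attitude=None keeps the orientation; speed is the mean speed in m/s. With max_force (N) it stops when the force on the tool has changed by that much, and returns True; else False.
- manip.goto_joints(angles): joint-space move.
- manip.gripper_to(opening, effort=None): finger opening in m; effort is the grip in N (None keeps the last); returns when the fingers have stopped.
- manip.pause(seconds).
- manip.solve_ik(position, orientation): joint angles nearest the present ones, or None.
- manip.state(): the state.
- manip.snapshot(name): name is "scene" or "top"; returns the picture (480x640x3 uint8, red, green, blue); there is no depth.
- manip.get_calibration(name): a dict with "K" (3x3 intrinsics, pixels), "extrinsics" (4x4, takes a point from world to camera coordinates). Camera axes: x right, y down, z forward; pixel columns grow to the right and rows downward; lengths in m; the calibration is good to about 2 mm. A picture is of the moment at which its call begins. get_calibration takes no time and is no camera call.
A pose or a line that the arm cannot do raises manip.IKError and nothing moves.
- manip.finish_job(): hands the job in; it is judged then, once.
The state is a dict: "clock": time; "qpos": joint angles; "dq": joint speeds; "joint_efforts": joint torques, N m; "tool_pos": TCP position; "tool_rot": TCP orientation; "wrist_force": force on the tool from outside, world axes, zero at the start; "ft_torque": the same for the moment, N m; "gripper_width": finger opening in m; "finger_force": force on a finger pad.
Only numpy, scipy, OpenCV 4.12 (cv2) and the standard library are available. Lean on these libraries where they do the work, as an engineer would, in place of code of your own. Each camera call takes 0.05 s, during which the arm holds its last target. There are 200 camera calls.

## Working session

There is one attempt and no reset: what is moved stays moved. The work goes in short steps, each a Python script; the robot and the scene stay as the last script left them, time stands still between calls to the robot, and variables do not carry over. Pictures are saved under pics/ and viewed, at most 10 in all, crops included, and the job is handed in when it is done.

```bash
ls; mkdir -p pics; python3 - <<'E'
from cell import manip
import cv2,numpy as np
for n in("scene","top"):
    im=manip.snapshot(n);cv2.imwrite(f"pics/{n}0.png",im[:,:,::-1])
    c=manip.get_calibration(n);print(n,np.round(c["K"],1).tolist(),np.round(c["extrinsics"],3).tolist())
print(manip.state())
E
```

```text
pics
scene [[443.5, 0.0, 319.6], [0.0, 443.5, 242.6], [0.0, 0.0, 1.0]] [[0.437, -0.899, -0.014, -0.191], [-0.504, -0.232, -0.832, 0.282], [0.745, 0.371, -0.554, 0.674], [0.0, 0.0, 0.0, 1.0]]
top [[599.0, 0.0, 307.0], [0.0, 599.0, 242.5], [0.0, 0.0, 1.0]] [[-0.019, -1.0, 0.003, -0.005], [-0.996, 0.018, -0.089, 0.403], [0.089, -0.004, -0.996, 1.25], [0.0, 0.0, 0.0, 1.0]]
{'clock': 0.1, 'qpos': array([-7.93314302e+01,  2.81579123e+01,  8.93465880e+01,  6.09923148e-04,
        6.25478104e+01, -6.05072703e+00]), 'dq': array([ 0.02009533, -0.05721008, -0.14645021, -0.01019967, -0.01426927,
       -0.03841221]), 'joint_efforts': array([ 2.37013330e-03, -6.19448233e+01, -2.62026572e+01, -7.55563156e-05,
        2.89192139e-03, -1.70980934e-05]), 'tool_pos': array([ 0.17978836, -0.59838899,  0.2388166 ]), 'tool_rot': array([-1.79948038e+02, -6.05198418e-03,  1.67190126e+01]), 'wrist_force': array([-0.38586548,  0.23221539,  0.76105914]), 'ft_torque': array([-0.04010542,  0.0104132 , -0.05108891]), 'finger_force': 0.0, 'gripper_width': 0.08495131940984954}
```

View pics/scene0.png

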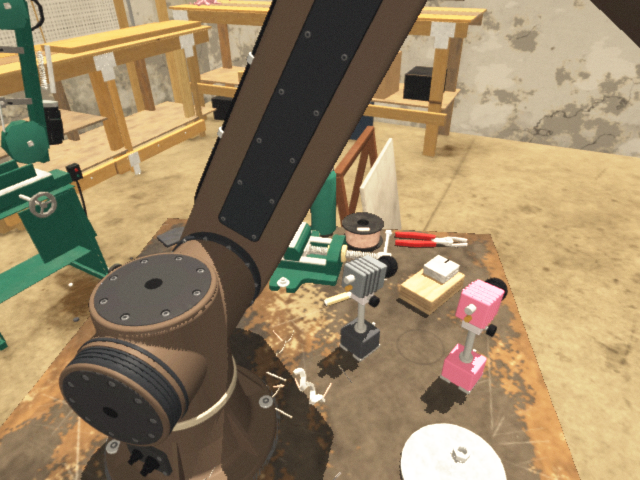

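View pics/top0.png

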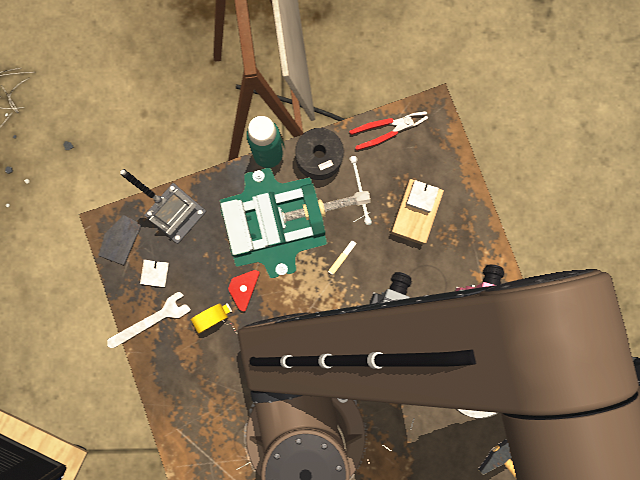

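The top view shows the loose coupon at (154,273), the pile on its block at (423,196), the rest with the mirror at (175,213) and its handle running to (125,172). There are two camera shapes: a grey one with its lens at about (398,283), and a pink one at (492,275). The grey one fits. I'll enlarge these regions to confirm.

```bash
cat > h.py <<'E'
import numpy as np,cv2
from cell import manip
def cal(n):
    c=manip.get_calibration(n);return np.array(c["K"]),np.array(c["extrinsics"])
def ray(n,uv):
    K,E=cal(n);R=E[:3,:3];d=R.T@np.linalg.inv(K)@np.array([uv[0],uv[1],1.]);return -R.T@E[:3,3],d
def onz(n,uv,z):
    o,d=ray(n,uv);return (o+d*(z-o[2])/d[2])
def pix(n,p):
    K,E=cal(n);q=K@(E[:3,:3]@np.array(p)+E[:3,3]);return q[:2]/q[2]
def tri(a,b):
    (o1,d1),(o2,d2)=ray("top",a),ray("scene",b)
    s=np.linalg.lstsq(np.c_[d1,-d2],o2-o1,rcond=None)[0];p,q=o1+s[0]*d1,o2+s[1]*d2
    return (p+q)/2,np.linalg.norm(p-q)
def plate(img,x0,y0,x1,y1,thr=150,sat=60):
    c=img[y0:y1,x0:x1];hsv=cv2.cvtColor(c,cv2.COLOR_RGB2HSV)
    m=((hsv[...,2]>thr)&(hsv[...,1]<sat)).astype(np.uint8)
    m=cv2.morphologyEx(m,cv2.MORPH_CLOSE,np.ones((5,5)))
    k=max(cv2.findContours(m,0,2)[0],key=cv2.contourArea)
    return k.reshape(-1,2)+[x0,y0]
E
python3 - <<'E'
from h import *
t=cv2.imread("pics/top0.png");s=cv2.imread("pics/scene0.png")
a=cv2.resize(t[155:305,95:225],None,fx=3,fy=3,interpolation=2)
b=cv2.resize(t[155:305,350:480],None,fx=3,fy=3,interpolation=2)
cv2.imwrite("pics/crop1.png",np.hstack([a,b]))
im=t[:,:,::-1].copy()
for nm,box,z in(("third",(130,250,180,295),.01),("pile",(400,172,445,218),.056)):
    k=plate(im,*box);r=cv2.minAreaRect(k);w=[onz("top",p,z)[:2] for p in cv2.boxPoints(r)]
    w=np.array(w);print(nm,r,w.round(3).tolist(),w.mean(0).round(4),[np.linalg.norm(w[i]-w[i-1]).round(4) for i in range(4)])
    e=w-np.roll(w,1,0);print(np.degrees(np.arctan2(e[:,1],e[:,0])).round(1))
E
```

```text
third ((153.92596435546875, 272.8762512207031), (25.13105583190918, 24.54556655883789), 7.765166282653809) [[0.323, 0.343], [0.375, 0.336], [0.367, 0.283], [0.315, 0.29]] [0.345  0.3133] [np.float64(0.0533), np.float64(0.0518), np.float64(0.0535), np.float64(0.0518)]
[ 81.2  -7.4 -98.8 172.3]
pile ((422.6803894042969, 195.4131317138672), (25.908910751342773, 24.681894302368164), 19.29004669189453) [[0.478, -0.219], [0.527, -0.237], [0.508, -0.287], [0.459, -0.269]] [ 0.4929 -0.253 ] [np.float64(0.0533), np.float64(0.0519), np.float64(0.0535), np.float64(0.0518)]
[  69.4  -20.9 -110.7  158.9]
```

View pics/crop1.png

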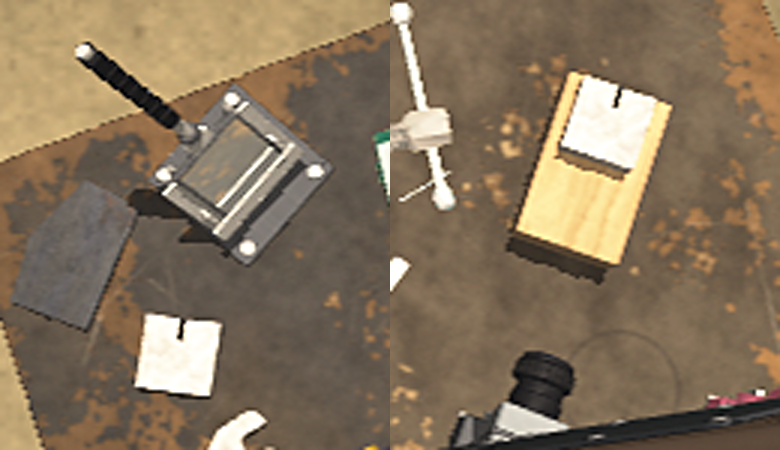

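Crop 1 confirms three things. The loose coupon's line is on its far edge at top-view (156,262). The pile's line is at (426,185), also on the far side. The grey camera with the black lens points at the pile, so it is the one meant. Next I'll move above the loose coupon and take new views with the arm out of the way.

```bash
python3 - <<'E'
from h import *
p,r=manip.state()["tool_pos"],manip.state()["tool_rot"]
manip.line_to([p[0],p[1],.34],speed=.25)
manip.movep([.345,.313,.30],[180,0,172])
manip.gripper_to(.064)
s=manip.state();print(s["clock"],s["qpos"].round(1),s["tool_pos"].round(4),s["tool_rot"].round(2))
for n in("scene","top"): cv2.imwrite(f"pics/{n}1.png",manip.snapshot(n)[:,:,::-1])
t=cv2.imread("pics/top1.png");q=cv2.imread("pics/scene1.png")
a=cv2.resize(t[250:330,340:440],(400,320),interpolation=2)
b=cv2.resize(q[240:320,310:410],(400,320),interpolation=2)
cv2.imwrite("pics/crop2.png",np.vstack([np.hstack([a,b]),np.hstack([cv2.resize(q,(400,280)),cv2.resize(t,(400,280))])]))
E
```

```text
4.2417 [ 34.1  11.3 105.7   0.   63.  -47.9] [0.3451 0.3129 0.3   ] [180.     0.   171.98]
```

View pics/crop2.png

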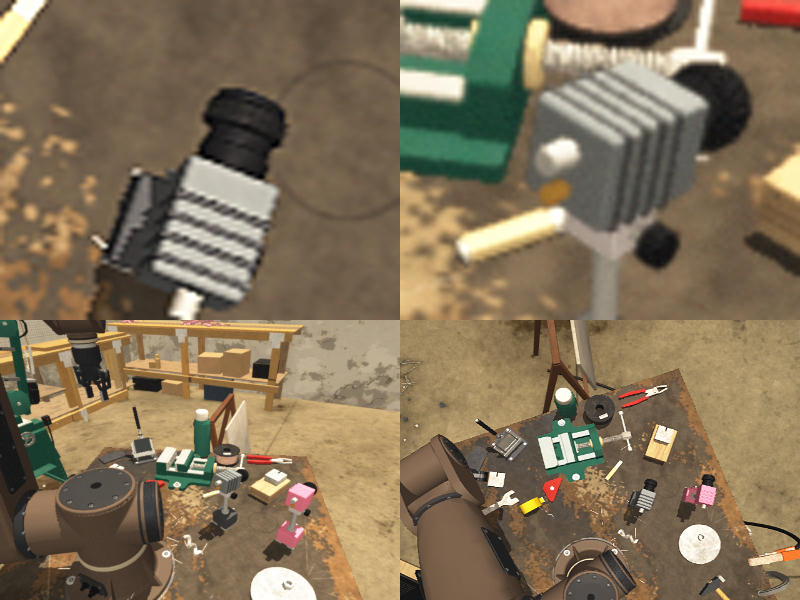

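Crop 2 shows the grey camera's lens front at about (401,274) in the top view and (388,267) in the scene view. The mirror handle is now visible in the scene view, from about (216,150) to (226,200). I'll measure both and enlarge the mirror.

```bash
python3 - <<'E'
from h import *
print("lens",tri((401.2,275),(388,267)))
for z in(.15,.17): print(onz("top",(401.5,274),z).round(3))
P=np.array([.4929,-.253]);c=np.radians(-20.8);f=np.array([np.cos(c),np.sin(c)])
L0=P+.026*f-.2*f;print("expected lens",L0,"pix",pix("top",[*L0,.15]),pix("scene",[*L0,.15]))
t=cv2.imread("pics/top1.png");q=cv2.imread("pics/scene1.png")
a=cv2.resize(t[160:250,110:210],(500,450),interpolation=2)
b=cv2.resize(q[140:240,190:250],(300,500),interpolation=2)[:450]
cv2.imwrite("pics/crop3.png",np.hstack([a,b]))
E
```

```text
lens (array([ 0.32614513, -0.18831172,  0.14312263]), np.float64(0.0018856774742598672))
[ 0.328 -0.189  0.15 ]
[ 0.327 -0.185  0.17 ]
expected lens [ 0.33024033 -0.19121139] pix [402.78347002 272.87318233] [391.20513272 262.88011955]
```

View pics/crop3.png

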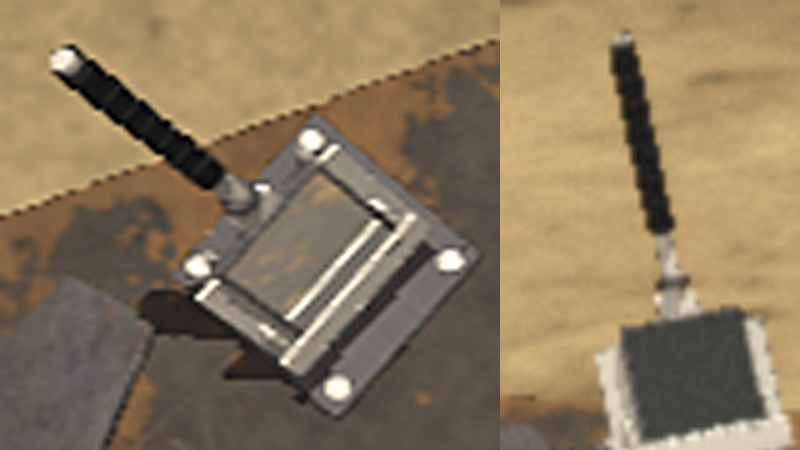

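Crop 3 shows the handle tip at top (124,172.6) and scene (214.4,148.4). The lower end of the handle is at top (153.4,196.6) and scene (222.2,186.4). The rest's four screws are visible in the top view.

```bash
python3 - <<'E'
from h import *
T,e1=tri((124,172.6),(214.4,148.4));B,e2=tri((153.4,196.6),(222.2,186.4))
print("tip",T.round(4),e1,"bot",B.round(4),e2,"len",np.linalg.norm(T-B))
d=(T-B)/np.linalg.norm(T-B);print("lean",np.degrees(np.arccos(d[2])),"yaw",np.degrees(np.arctan2(d[1],d[0])))
s=np.array([(312,140),(452,258),(338,388),(198,266)])/5+[110,160]
w=np.array([onz("top",p,.004)[:2] for p in s]);print("rest",w.mean(0).round(4))
for i in range(4):
  e=w[i]-w[i-1];print(np.linalg.norm(e).round(4),np.degrees(np.arctan2(e[1],e[0])).round(1))
c=np.radians(49);
k=plate(cv2.imread("pics/top1.png")[:,:,::-1].copy(),400,172,445,218)
r=cv2.minAreaRect(k);print(r,onz("top",r[0],.056))
E
```

```text
tip [0.5198 0.3186 0.2069] 0.0005294372096831053 bot [0.4883 0.2855 0.127 ] 3.681128188673365e-05 len 0.09210403336669284
lean 29.731019180440803 yaw 46.39772588616952
rest [0.4739 0.2701]
0.0727 -42.2
0.0798 -131.1
0.0738 138.5
0.0806 48.2
((422.5000305175781, 195.5), (25.298221588134766, 24.665767669677734), 18.434947967529297) [ 0.49266042 -0.252591    0.056     ]
```

```bash
python3 - <<'E'
from h import *
manip.line_to([.345,.3133,.05],speed=.2)
print(manip.line_to([.345,.3133,-.006],speed=.03,max_force=4))
p=manip.state()["tool_pos"];print("touch",p.round(4))
manip.line_to([p[0],p[1],p[2]+.0035],speed=.03)
manip.gripper_to(.045,40)
s=manip.state();print(s["gripper_width"],s["finger_force"],s["tool_pos"].round(4),s["wrist_force"].round(1))
manip.line_to([.345,.3133,.30],speed=.25)
s=manip.state();print(s["gripper_width"],s["finger_force"],s["clock"])
E
```

```text
True
touch [0.345  0.3133 0.0019]
0.051134105988277896 40.95318675041199 [0.345  0.3133 0.0056] [ 0.1 -1.1  7.1]
0.05099696544585538 42.12698042392731 9.0417
```

```bash
python3 - <<'E'
from h import *
o=[180,0,159.2];x,y=.4928,-.2528
manip.movep([x,y,.28],o)
manip.line_to([x,y,.10],speed=.2)
s=manip.state();print(s["gripper_width"],s["qpos"].round(1),s["tool_rot"].round(2))
cv2.imwrite("pics/scene2.png",manip.snapshot("scene")[:,:,::-1]);
print(manip.line_to([x,y,.0585],speed=.02,max_force=3))
s=manip.state();print(s["tool_pos"].round(4),s["wrist_force"].round(1),s["clock"])
E
```

```text
0.0512140665595259 [ -34.    32.8  107.     0.    40.1 -103.2] [-1.7998e+02  8.0000e-02  1.5921e+02]
True
[ 0.4928 -0.2528  0.0616] [-1.2  1.1  6.1] 13.95
```

Contact came at 0.0616 m, exactly as expected. I'll release, lift and check.

```bash
python3 - <<'E'
from h import *
x,y=.4928,-.2528
manip.gripper_to(.064);manip.pause(.1)
manip.line_to([x,y,.15],speed=.12)
manip.line_to([x,y,.30],speed=.25)
manip.movep([.50,.1,.36],[180,0,200])
s=manip.state();print(s["clock"],s["qpos"].round(1))
for n in("top","scene"): cv2.imwrite(f"pics/{n}3.png",manip.snapshot(n)[:,:,::-1])
t=cv2.imread("pics/top3.png");q=cv2.imread("pics/scene3.png")
cv2.imwrite("pics/crop4.png",np.hstack([cv2.resize(t[160:260,380:460],(400,500),interpolation=2),cv2.resize(q[230:330,390:470],(400,500),interpolation=2)]))
k=plate(t[:,:,::-1].copy(),400,168,450,218);r=cv2.minAreaRect(k)
print(r,[onz("top",r[0],z).round(4).tolist() for z in(.066,)])
w=np.array([onz("top",p,.066)[:2] for p in cv2.boxPoints(r)]);e=w-np.roll(w,1,0)
print(np.degrees(np.arctan2(e[:,1],e[:,0])).round(1),np.linalg.norm(e,axis=1).round(4))
E
```

```text
17.3167 [   3.8   12.4   94.8   -0.    72.8 -106.1]
((423.63848876953125, 194.6077117919922), (26.015438079833984, 24.906036376953125), 19.440034866333008) [[0.4928, -0.253, 0.066]]
[  69.2  -21.1 -110.8  158.7] [0.0531 0.0519 0.0533 0.0519]
```

View pics/crop4.png

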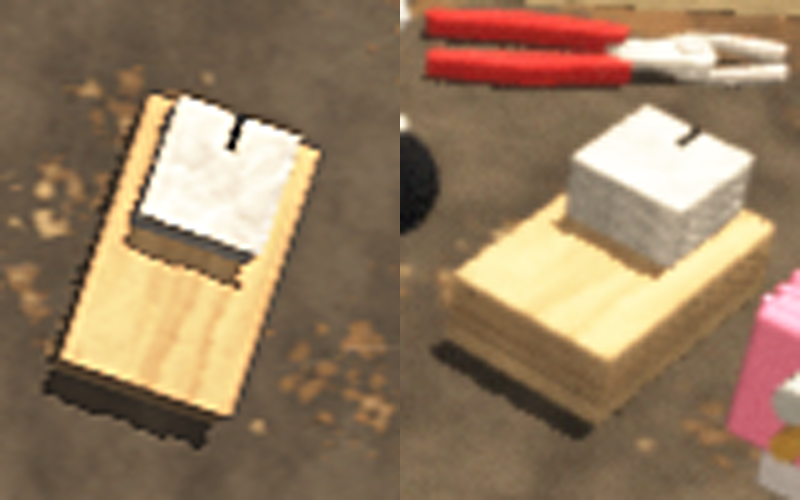

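The coupon sits square: its top centre measures (0.4928, -0.2530) against (0.4928, -0.2528) for the pile, with the line on the far side and continuing theirs. Next is the mirror: I'll check IK and the bottle's height, then grasp.

```bash
cat >> h.py <<'E'
from scipy.spatial.transform import Rotation as Ro
def mpose(M,psi,tau,zg=.120,flip=False):
    """TCP pose holding the mirror with origin M, yaw psi, lean tau (deg)"""
    R=(Ro.from_euler("z",psi,degrees=True)*Ro.from_euler("y",tau,degrees=True)).as_matrix()
    p=np.array(M)+R@[.003,0,zg]
    T=R@(np.diag([-1,1,-1]) if flip else np.diag([1,-1,-1]))
    return p,Ro.from_matrix(T).as_euler("xyz",degrees=True),R
mid=np.array([.504,.302,.167]);PSI,TAU=48.1,25.
_,_,RM=mpose([0,0,0],PSI,TAU)
M0=mid-RM@[.003,0,.122]
c=np.radians(-20.9);F=np.array([np.cos(c),np.sin(c),0]);P=np.array([.4928,-.2529,0])
MF=P+.115*F+[0,0,.068]
E
python3 - <<'E'
from h import *
print("bottle",tri((262,122),(323,154)),"M0",M0.round(4),"MF",MF.round(4))
for fl in(0,1):
  for M,a,b in((M0,PSI,TAU),(M0+RM@[0,0,.1],PSI,TAU),(M0+RM@[0,0,.16],PSI,TAU),([.50,.05,.36],15,10),(MF+[0,0,.2],-20.9,6.5),(MF,-20.9,6.5)):
    p,o,_=mpose(M,a,b,flip=fl);j=manip.solve_ik(p,o);print(fl,p.round(3),o.round(1),None if j is None else np.round(j,1))
E
```

```text
bottle (array([0.60974797, 0.06969026, 0.20065297]), np.float64(0.005111526151669166)) M0 [0.4678 0.2616 0.0577] MF [ 0.6002 -0.2939  0.068 ]
0 [0.503 0.301 0.165] [180.   25.   48.1] [28.  38.7 85.2 -8.5 79.8 73.1]
0 [0.532 0.333 0.256] [180.   25.   48.1] [29.1 37.2 73.2 -7.9 93.3 72.2]
0 [0.549 0.352 0.31 ] [180.   25.   48.1] [ 29.8  37.5  64.6  -7.8 101.7  71.7]
0 [0.523 0.056 0.478] [180.  10.  15.] [ 0.1 15.2 74.7 -2.6 99.8 74.9]
0 [ 0.616 -0.3    0.387] [180.    6.5 -20.9] [-31.1  31.   62.4  -1.1  93.   79.8]
0 [ 0.616 -0.3    0.187] [180.    6.5 -20.9] [-31.1  38.2  78.8  -1.2  69.4  80.3]
1 [0.503 0.301 0.165] [-180.   -25.  -131.9] [  28.    38.7   85.2   -8.5   79.8 -106.9]
1 [0.532 0.333 0.256] [-180.   -25.  -131.9] [  29.1   37.2   73.2   -7.9   93.3 -107.8]
1 [0.549 0.352 0.31 ] [-180.   -25.  -131.9] [  29.8   37.5   64.6   -7.8  101.7 -108.3]
1 [0.523 0.056 0.478] [-180.  -10. -165.] [ 1.000e-01  1.520e+01  7.470e+01 -2.600e+00  9.980e+01 -1.051e+02]
1 [ 0.616 -0.3    0.387] [-180.    -6.5  159.1] [ -31.1   31.    62.4   -1.1   93.  -100.2]
1 [ 0.616 -0.3    0.187] [-180.    -6.5  159.1] [-31.1  38.2  78.8  -1.2  69.4 -99.7]
```

```bash
python3 - <<'E'
from h import *
g=lambda k:mpose(M0+RM@[0,0,k],PSI,TAU,flip=1)[:2]
manip.gripper_to(.05)
manip.movep(*g(.11))
p,o=g(0)
print("bump",manip.line_to(p,o,speed=.12,max_force=8))
manip.gripper_to(.0,50)
s=manip.state();print(s["gripper_width"],s["finger_force"],s["tool_pos"].round(4),s["wrist_force"].round(1))
p,o=g(.15);print("bump",manip.line_to(p,o,speed=.1,max_force=25));manip.pause(.3)
s=manip.state();print(s["gripper_width"],s["finger_force"],s["wrist_force"].round(1),s["clock"],s["tool_pos"])
q=manip.snapshot("scene")[:,:,::-1];cv2.imwrite("pics/scene5.png",q);cv2.imwrite("pics/crop5.png",cv2.resize(q[40:240,120:360],(720,600),interpolation=2))
E
```

```text
bump False
0.011070965769435583 49.782997369766235 [0.5034 0.3017 0.1655] [-1.   1.8  3.2]
bump False
0.01173069956911237 49.13621485233307 [ 0.7  0.3 -0.8] 22.1667 [0.54573576 0.34851705 0.30104135]
```

View pics/crop5.png

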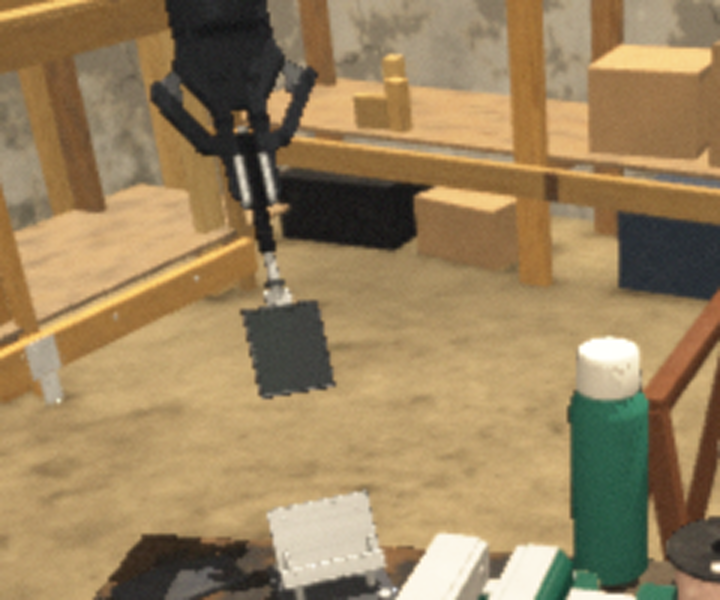

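The mirror is out and held by the handle. The glass corners in the crop are about (243,311), (321,300), (334,384) and (262,398). I'll compare these with the expected projection.

```bash
python3 - <<'E'
from h import *
M=M0+RM@[0,0,.15]
for y,z in((.03,.035),(-.03,.035),(-.03,-.035),(.03,-.035),(0,0)):
    u=pix("scene",M+RM@[0,y,z]);print(((u-[120,40])*3).round(0))
E
```

```text
[240. 309.]
[316. 297.]
[334. 385.]
[260. 397.]
[288. 347.]
```

The prediction agrees to within about 1–2 camera pixels, so the grasp model holds. I'll carry the mirror to the viewing pose.

```bash
python3 - <<'E'
from h import *
manip.movep(*mpose([.50,.05,.36],15,10,flip=1)[:2])
manip.movep(*mpose(MF+[0,0,.18],-20.9,6.5,flip=1)[:2])
p,o,R=mpose(MF,-20.9,6.5,flip=1)
print("bump",manip.line_to(p,o,speed=.1,max_force=8));manip.pause(.5)
s=manip.state();print(s["clock"],s["gripper_width"],s["finger_force"],s["wrist_force"].round(1),s["tool_pos"]-p,s["tool_rot"],o)
Lz=np.array([.3285,-.1895,.15]);mk=P+.026*F+[0,0,.061]
print("mark",R.T@(mk-MF),"lens",R.T@(Lz-MF))
q=manip.snapshot("scene")[:,:,::-1];t=manip.snapshot("top")[:,:,::-1]
cv2.imwrite("pics/crop6.png",np.hstack([cv2.resize(q[130:330,340:500],(400,500),interpolation=2),cv2.resize(t[100:300,360:520],(400,500),interpolation=2)]))
for y,z in((.03,.035),(-.03,.035),(-.03,-.035),(.03,-.035)):
    print(((pix("scene",MF+R@[0,y,z])-[340,130])*2.5).round(0))
E
```

```text
bump False
27.4 0.011080770865133706 49.14996922016144 [-0.9 -0.4 -2. ] [-3.19062518e-06 -1.04317545e-05  2.38523207e-05] [-179.99911138   -6.49916576  159.1011039 ] [-180.    -6.5  159.1]
mark [-8.76354727e-02  1.73472348e-17 -1.70300890e-02] lens [-0.29851837  0.00061651  0.04851865]
[310. 223.]
[372. 249.]
[352. 320.]
[292. 292.]
```

View pics/crop6.png

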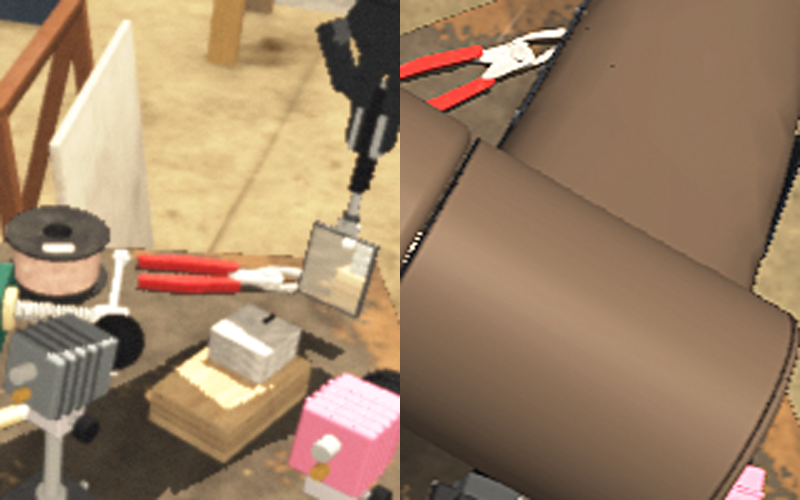

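The glass corners at about (314,222), (380,240) and (358,316) sit close to the prediction, the pile is undisturbed, and the mirror touches nothing. Every margin is met, so I'm handing in.

```bash
python3 -c "
from cell import manip
print(manip.finish_job())"
```

```text
the job is handed in; nothing more can be done
None
```

The job is handed in, with no verdict shown: the third coupon lies square on the pile with its line on the far side, and the mirror is held still about 0.115 m beyond the pile's centre, with the line and the lens computed to be inside the required limits in the glass.

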